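# Make up two weld-up kits

## Robot

A 6-joint arm with a two-finger parallel gripper is mounted at the origin on a cart in front of the work surface, level with it; the furniture and walls round the work are solid. World frame = base frame: x ahead of the robot, y to its left, z up, the work surface at z = 0. Lengths are in m, angles in rad, forces in N, time in s.
With the tool pointing down it reaches from about 0.35 to 0.975 m from the base axis. Payload 4.9 kg.
Tool frame: the origin (TCP) lies on the front face of the gripper's body, between the roots of the fingers; the fingertips stand ctrl.finger_overhang ahead of it and the grasp point (between the pads) lies 54 mm ahead of it (ctrl.finger_overhang is the distance from the TCP to the fingertips, in m); z points along the fingers, y is the line along which they close (so a half turn about z gives the same grasp; the last joint's range is limited). The gripper opens to 85 mm and grips with 20 to 120 N. Pads are 22 mm wide; open, the fingers measure 114 mm over their backs; the gripper's body (76 mm by 85 mm) begins 54 mm behind the grasp point. The pads swing forward as they close: fully open they stand 13 mm farther back than shut.
Start: joints at [1.039, 0.053, 1.613, -0, 1.476, -0.119], TCP at [0.251, 0.572, 0.304] pointing down, gripper open.
Joint ranges: [-3.01, 3.01], [-1.01, 2.22], [0.06, 2.58], [-1.02, 4.17], [0.09, 2.62], [-3.14, 3.14]. Speed limits (rad/s): [2.57, 2.57, 3.14, 3.14, 3.14, 3.14].

## Interface

Orientations are given as a rotation vector (axis times angle).
In Python, from station import ctrl, vision gives the robot as it stands. The module is installed in compiled form; this text tells all that it offers.
- The arm moves only by the tool drive_tool, never from a script. Its argument "rows" is a list of rows, each a list of 2 entries, a list of its own where there are three numbers: the shift along the tool's x, y, z in m, then the turn about the tool's z in rad. A call has 1 to 10 rows; each row shifts and turns the commanded pose from where the row before left it, along the tool's axes as they then stand; what a row does not reach is not made up. A row lasts 1/10 s, in which the tool goes at most 50 mm and 8.59 degrees, less where a joint would pass 70% of its speed; a pose out of reach is approached as far as the arm can. A call with a gripper value outside its range is refused whole. "jaw" is the closure, from 0 (fully open) to 1 (shut), set as the call begins (left out, the last holds). The fingers move at their own pace and stop on an object; "grip_force" is the grip in N (left out, the last holds). Time passes only in rows, so rows that do not move let the fingers close. It gives the time, the measured TCP pose, the force, the opening and the grip force at its end, in the units of the state.
- ctrl.get_obs(): the state, without advancing time (a new reading comes with each control period).
- vision.get_image(name): name is "side" or "top" or "wrist"; returns a dict with "image" (420x560x3 uint8, blue, green, red), "vertical_fov" (degrees; the focal length in pixels is half the picture's height over the tangent of half this angle, whatever the lens; pixels are square), "cx", "cy" (the principal point, pixels), "dist_coeffs" ([k1, k2, p1, p2, k3] as OpenCV has them; the pictures are not rectified), "R" (3x3) and "t" (3): a world point X has camera coordinates R X + t. Camera axes: x right, y down, z forward; pixel columns grow to the right and rows downward; lengths in m; the calibration is good to about 2 mm. A picture is of the moment at which its call begins. There is no depth.
- ctrl.finish_job(): hands the job in; it is judged then, once.
The state is a dict: "t": time; "q": joint angles; "dq": joint speeds; "effort": joint torques, N m; "tool_pos": TCP position; "tool_rot": TCP orientation; "contact_force": force on the tool from outside, world axes, zero at the start; "wrist_torque": the same for the moment, N m; "opening": finger opening in m; "grip_force": force on a finger pad.
Only numpy, scipy, OpenCV 4.12 (cv2) and the standard library are available. Lean on these libraries where they do the work, as an engineer would, in place of code of your own. Each camera call takes 0.05 s, during which the arm holds its last target. There are 200 camera calls.

## Task

Make up the two kits for the next weld-ups: the larger bolt and the square tube offcut go in the square tray, the larger nut and the locating pin in the long tray, one thing to each compartment (either way round), standing or lying flat on the tray floor the same way up as you found them. Push the ejector lever all the way down to raise the pin in its pocket before you take it out, and leave the smaller bolt and nut standing where they are.

Things in the scene. Friction and masses are not known exactly. Their poses are not given: they have to be found in the camera images.
- square_tray: Shallow square steel kit tray, 132 x 132 mm, fixed to the bench. Origin: centre of its underside, on the bench. Floor and walls 3 mm thick, wall tops 11 mm above the bench. A divider of the same height along its x axis (y = 0) makes two compartments, each 126 mm along x by 61 mm along y, centred at y = +32 and -32 mm.
- long_tray: Shallow long, narrow steel kit tray, 80 mm along its x by 190 mm along its y, fixed to the bench. Origin: centre of its underside, on the bench. Floor and walls 3 mm thick, wall tops 11 mm above the bench. A divider of the same height at y = 0 makes two compartments, each 74 mm along x by 90 mm along y, centred at y = +47 and -47 mm.
- large_bolt: The larger of two galvanised hex bolts, standing upright on its head: head 24 mm across flats, 27 mm across corners, 10 mm high; shank 16 mm in diameter rising above it; 80 mm tall in all, about 150 g. Origin: centre of the head's underside, z up along the shank.
- square_tube: Offcut of dark square steel tube standing on end: 30 x 30 mm outside, 52 mm tall, open at the top, about 90 g. Origin: centre of its lower end, z up, x and y square to its flat sides.
- large_nut: The larger of two galvanised hex nuts, lying flat: 31 mm across the flats (which face +x and -x; the corners at +y and -y are 35 mm apart), 16 mm high, about 60 g. Origin: centre of its underside, z up.
- locating_pin: Plain turned steel pin, 24 mm in diameter, 30 mm long, about 100 g, upright in the 27 mm round pocket of a grey bored block (68 x 66 mm, 40 mm high, fixed). Origin: centre of its lower end, z up. At the start its top is 2 mm below the block's top face, so it cannot be gripped; with the lever fully down it stands about 18 mm proud.
- ejector_lever (a joint): Angle of the ejector lever of the block: 0 at the start (pad up), 0.35 rad fully pressed, at a hard stop. Each 0.01 rad lifts the pin by 0.57 mm. It is stiff with friction: about 4 to 6 N straight down on its pad moves it, and it stays where it is left, the pin staying raised.
- lever_pad (a point): Centre of the top of the black 30 x 30 mm pad at the lever's free end, 56 mm above the bench at rest; sinks 26 mm to about 30 mm, fully pressed. The lever's level pivot is 34 mm above the bench, 75 mm from the pad towards the block; the pin lies on the same line in plan, 127 mm from the pad. Its y axis points (in plan) from pad to pin.
- small_bolt: The smaller hex bolt, spare stock that stays on the bench, standing on its head: head 20 mm across corners, 8 mm high; shank 12 mm in diameter; 63 mm tall in all. Origin: centre of the head's underside, z up.
- small_nut: The smaller hex nut, spare stock that stays on the bench, lying flat: 25 mm across flats, 28 mm across corners, 13 mm high. Origin: centre of its underside, z up.

How it is judged:
On the way:
1. the ejector lever is pressed down (past 0.30 rad of 0.35) with the pin raised (value of joint ejector_lever above 0.3 rad and height (world z) of locating_pin above 0.021 m), for 0.2 s.
At the end, for the whole second after the job is handed in: Large bolt and tube in the square tray, large nut and pin in the long tray, each kit's two things in different compartments, on the floor (undersides under 8 mm above the bench), within 0.2 rad of upright, released, at rest; small bolt and nut upright within 30 mm of their start (x of large_bolt in the frame of square_tray between -0.062 and 0.062 m and y of large_bolt in the frame of square_tray between -0.062 and 0.062 m and z of each of large_bolt, square_tube in the frame of square_tray below 0.008 m and angle between each of large_bolt, square_tube, large_nut, locating_pin, small_bolt, small_nut's own z axis and vertical below 0.2 rad and linear speed of each of large_bolt, square_tube, large_nut, locating_pin below 0.02 m/s and x of square_tube in the frame of square_tray between -0.062 and 0.062 m and y of square_tube in the frame of square_tray between -0.062 and 0.062 m and ((y of large_bolt in the frame of square_tray above 0 m and y of square_tube in the frame of square_tray below 0 m) or (y of large_bolt in the frame of square_tray below 0 m and y of square_tube in the frame of square_tray above 0 m)) and x of large_nut in the frame of long_tray between -0.036 and 0.036 m and y of large_nut in the frame of long_tray between -0.091 and 0.091 m and z of each of large_nut, locating_pin in the frame of long_tray below 0.008 m and x of locating_pin in the frame of long_tray between -0.036 and 0.036 m and y of locating_pin in the frame of long_tray between -0.091 and 0.091 m and ((y of large_nut in the frame of long_tray above 0 m and y of locating_pin in the frame of long_tray below 0 m) or (y of large_nut in the frame of long_tray below 0 m and y of locating_pin in the frame of long_tray above 0 m)) and distance of each of small_bolt, small_nut from where it was at the start of the episode below 0.03 m); the robot touches nothing.
It fails at once if the smaller bolt or the smaller nut is moved by more than 30 mm (distance of any of small_bolt, small_nut from where it was at the start of the episode above 0.03 m).
It also fails if it takes over 128 s, if anything falls off the work surface, if the arm or the gripper's body presses on something with over 40 N, if the wrist force passes 120 N, or if a joint passes its speed limit or range.

## Working session

There is one attempt and no reset: what is moved stays moved. The work goes in short steps, Python scripts to look and compute and a tool call to move; the robot and the scene stay as the last step left them, time stands still between calls to the robot, and variables do not carry over. Pictures are saved under pics/ and viewed, at most 14 in all, crops included, and the job is handed in when it is done.

Besides the shell and the picture viewer there is one more tool, called by a JSON object that holds its "method" and its "body", one argument or row to a line. drive_tool: Moves the arm, as the interface text tells. Its arguments: {"type":"object","properties":{"rows":{"type":"array","items":{"type":"array"}},"jaw":{"type":"number"},"grip_force":{"type":"number"}},"required":["rows"]}

```bash
mkdir -p pics; cat > h.py <<'E'
import numpy as np, cv2
from station import ctrl, vision
def snap(name, fn):
    d=vision.get_image(name); cv2.imwrite(f'pics/{fn}.png',d['image']); np.save(f'pics/{fn}.npy',d,allow_pickle=True); return d
def load(fn): return np.load(f'pics/{fn}.npy',allow_pickle=True).item()
def K(d):
    f=210/np.tan(np.radians(d['vertical_fov'])/2); return np.array([[f,0,d['cx']],[0,f,d['cy']],[0,0,1.]])
def px2w(d,uv,z):
    n=cv2.undistortPoints(np.array([[uv]],float),K(d),np.array(d['dist_coeffs'],float))[0,0]
    R=np.array(d['R']);C=-R.T@np.array(d['t']); r=R.T@np.array([n[0],n[1],1]); return C+r*(z-C[2])/r[2]
def w2px(d,X):
    R=np.array(d['R']);return cv2.projectPoints(np.array([X],float),cv2.Rodrigues(R)[0],np.array(d['t'],float),K(d),np.array(d['dist_coeffs'],float))[0][0,0]
E
python3 - <<'E'
from h import *
for n in ('top','side'):
    d=snap(n,n+'0'); print(n,d['vertical_fov'],-np.array(d['R']).T@d['t'])
    cv2.imwrite(f'pics/{n}0b.png',cv2.resize(d['image'],(800,600),interpolation=cv2.INTER_CUBIC))
o=ctrl.get_obs(); print(o, ctrl.finger_overhang, ctrl.__dict__.keys() if hasattr(ctrl,'__dict__') else '')
E
```

```text
top 48.40781484330155 [0.42086074 0.05027509 1.34720841]
side 46.26180355922851 [0.27719968 1.14357783 0.48478646]
{'t': 0.1, 'q': array([ 1.03897311e+00,  5.33161148e-02,  1.61414384e+00, -1.92819112e-05,
        1.47598923e+00, -1.19003511e-01]), 'dq': array([ 8.53229825e-04,  7.64686708e-04, -3.11440151e-03,  3.67502416e-05,
        4.56747813e-04, -9.52410076e-04]), 'effort': array([ 2.25012457e-05, -3.94905317e+01, -3.71362424e+01, -1.23791951e-04,
        3.96334144e-03, -7.98000087e-06]), 'tool_pos': array([0.25053601, 0.57212738, 0.30277784]), 'tool_rot': array([-6.43739903e-01, -3.07434236e+00,  2.77230946e-03]), 'contact_force': array([-0.83087653, -0.13410335,  0.21586284]), 'wrist_torque': array([0.01125687, 0.01247439, 0.01354981]), 'grip_force': 0.0, 'opening': 0.08543049000506518} 0.0726 dict_keys([])
```

View pics/top0b.png

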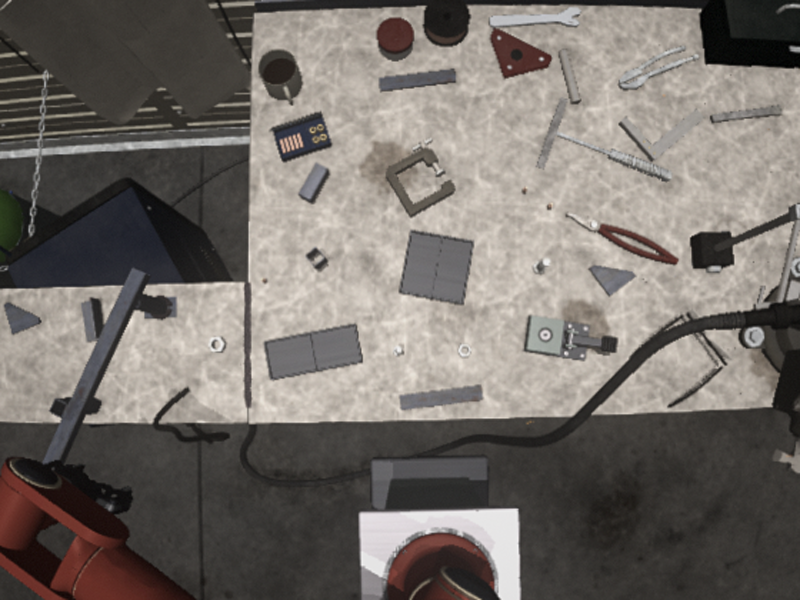

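View pics/side0b.png

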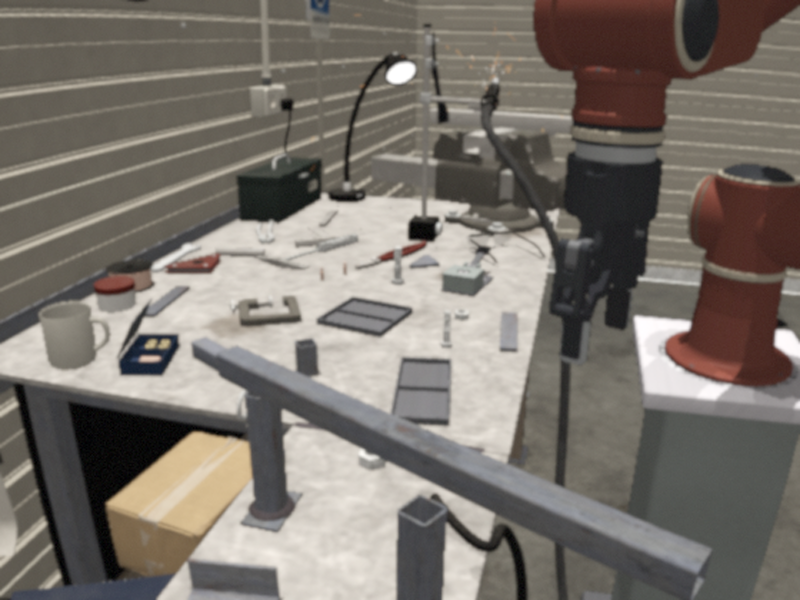

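```bash
python3 - <<'E'
from h import *
d=load('top0'); im=d['image']
A=cv2.resize(im[155:280,165:340],(800,571),interpolation=cv2.INTER_CUBIC); cv2.imwrite('pics/a.png',A)  # s=4.571
B=cv2.resize(im[155:280,305:445],(640,571),interpolation=cv2.INTER_CUBIC)
C=cv2.resize(im[190:300,0:175],(800,503),interpolation=cv2.INTER_CUBIC)
cv2.imwrite('pics/b.png',B);cv2.imwrite('pics/c.png',C)
E
```

```text
(no output)
```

View pics/a.png

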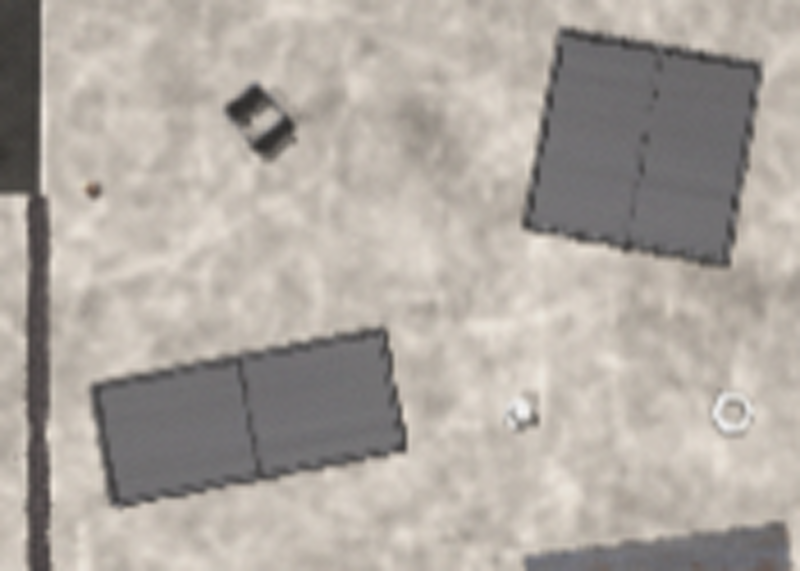

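View pics/b.png

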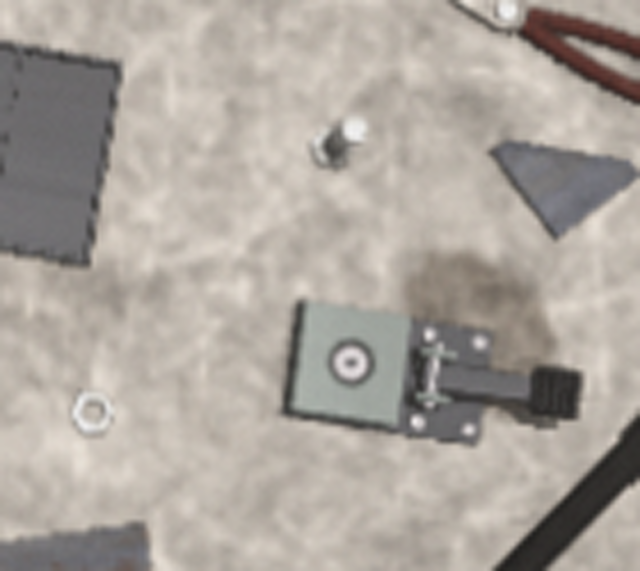

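View pics/c.png

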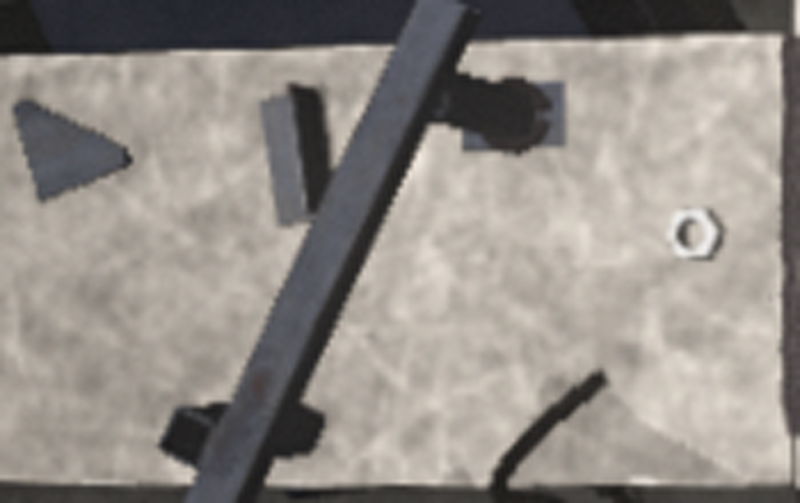

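```bash
python3 - <<'E'
from h import *
d=load('top0'); s0=load('side0')
sa=lambda U,V:((U+.5)/4.571-.5+165,(V+.5)/4.571-.5+155)
sb=lambda U,V:((U+.5)/4.571-.5+305,(V+.5)/4.571-.5+155)
sc=lambda U,V:((U+.5)/4.571-.5,(V+.5)/4.571-.5+190)
f8=lambda U,V:((U+.5)*.7-.5,(V+.5)*.7-.5)
np.set_printoptions(precision=4,suppress=True)
def P(n,uv,z): p=px2w(d,uv,z); print(n,p[:2],'side800',w2px(s0,p)/.7); return p
sq=[P('sq',sa(*c),.011) for c in ((559,29),(762,64),(729,266),(524,228))]
lo=[P('lo',sa(*c),.011) for c in ((92,384),(384,329),(406,449),(118,507))]
for q,nm in((sq,'sq'),(lo,'lo')): 
    q=np.array(q); print(nm,q.mean(0),np.linalg.norm(np.diff(q[[0,1,2,3,0]],axis=0),axis=1),[np.degrees(np.arctan2(*(q[i]-q[(i+1)%4])[1::-1])) for i in range(4)])
print('div sq');P('d',sa(660,47),.011);P('d',sa(630,247),.011)
P('tube top',sa(253,106),.052); P('tube base mid?',sa(265,122),.03)
P('boltA base',sa(521,413),.005);P('boltA top63',sa(527,410),.063)
P('nutA',sa(732,413),.013)
P('boltB top80',sb(355,130),.08);P('boltB base',sb(330,152),.005)
P('pin',sb(352,362),.038);
for c in((300,302),(413,318),(402,430),(287,413)):P('blk',sb(*c),.04)
P('pad',sb(555,393),.056)
P('nutL',sc(694,233),.016)
# rail triangulate
def tri(a,b):
    r=[]
    for dd,uv in((d,a),(s0,b)):
        p=px2w(dd,uv,0);R=np.array(dd['R']);C=-R.T@np.array(dd['t']);r.append((C,(p-C)/np.linalg.norm(p-C)))
    (c1,u),(c2,v)=r; A=np.stack([u,-v],1); x=np.linalg.lstsq(A,c2-c1,rcond=None)[0]; return (c1+u*x[0]),(c2+v*x[1])
print('rail far end',tri(f8(138,270),f8(205,345)))
L=np.array(tri(f8(138,270),f8(205,345))).mean(0)
for z in (.1,.15,.2,.25,.3): print(z,'rail near',px2w(d,f8(52,455),z)[:2], px2w(d,f8(138,270),z)[:2])
E
```

```text
sq [0.7151 0.0435] side800 [316.725  318.1931]
sq [ 0.6892 -0.0851] side800 [352.6044 295.9544]
sq [ 0.5604 -0.0595] side800 [413.3552 306.759 ]
sq [0.5878 0.0689] side800 [380.5374 330.8771]
lo [0.4959 0.3439] side800 [389.7573 414.7663]
lo [0.5262 0.1584] side800 [402.2111 356.037 ]
lo [0.4506 0.1459] side800 [450.3531 358.1505]
lo [0.4182 0.328 ] side800 [448.7551 416.5554]
sq [ 0.6381 -0.0081  0.011 ] [0.1312 0.1312 0.1313 0.1298] [np.float64(78.57836166422923), np.float64(-11.235640254235644), np.float64(-102.04452722171463), np.float64(168.73329804672196)]
lo [0.4727 0.2441 0.011 ] [0.1881 0.0766 0.1849 0.0793] [np.float64(99.28115629636993), np.float64(9.326100237904642), np.float64(-79.89304557960095), np.float64(-168.38671581035254)]
div sq
d [ 0.7018 -0.0205] side800 [335.5286 306.6922]
d [0.5741 0.0024] side800 [398.0121 317.8564]
tube top [0.6631 0.2339] side800 [303.124  341.5754]
tube base mid? [0.6568 0.2295] side800 [308.6205 354.0103]
boltA base [0.4716 0.0736] side800 [446.0045 342.363 ]
boltA top63 [0.4711 0.069 ] side800 [447.8659 309.378 ]
nutA [ 0.4679 -0.0582] side800 [461.7301 310.7799]
boltB top80 [ 0.6316 -0.2177] side800 [398.3037 246.2743]
boltB base [ 0.6303 -0.2167] side800 [398.6134 280.5865]
pin [ 0.494  -0.2178] side800 [462.9331 271.0274]
blk [ 0.5318 -0.1867] side800 [441.9745 273.091 ]
blk [ 0.52   -0.2567] side800 [453.9375 263.5932]
blk [ 0.4512 -0.2467] side800 [485.59   267.7246]
blk [ 0.4637 -0.1758] side800 [474.4127 277.6598]
pad [ 0.4705 -0.3389] side800 [483.0611 247.7266]
nutL [0.492  0.4408] side800 [371.8511 449.7267]
rail far end (array([0.6209, 0.5416, 0.1781]), array([0.641 , 0.5503, 0.1852]))
0.1 rail near [0.277  0.7502] [0.6343 0.5744]
0.15 rail near [0.2828 0.7222] [0.6257 0.5534]
0.2 rail near [0.2886 0.6941] [0.6171 0.5324]
0.25 rail near [0.2943 0.6661] [0.6086 0.5114]
0.3 rail near [0.3001 0.638 ] [0.6    0.4904]
```

{"method": "drive_tool", "body": {
  "rows": [
    [[-0.027,-0.002,0],0],
    [[-0.027,-0.002,0],0],
    [[-0.027,-0.002,0],0],
    [[-0.027,-0.002,0],0],
    [[-0.027,-0.002,0],0],
    [[-0.027,-0.003,0],0],
    [[-0.027,-0.003,0],0],
    [[-0.027,-0.003,0],0],
    [[-0.027,-0.003,0],0],
    [[-0.027,-0.002,0.05],0]
  ],
  "grip_force": 40
}}

```text
t: 1.1
tool_pos: [0.4893, 0.4449, 0.2673]
tool_rot: [0.643, 3.065, 0.016]
contact_force: [1.0, 0.7, 0.9]
opening: 0.0857
grip_force: 0.0
```

```bash
cat >> h.py <<'E'
np.set_printoptions(precision=4,suppress=True)
def goal(x=None,y=None,z=None,ang=None):
    "print tool-frame shift (before turn) and turn so tool y is along ang (deg, mod 180)"
    o=ctrl.get_obs(); R=cv2.Rodrigues(np.array(o['tool_rot']))[0]; p=o['tool_pos']
    t=np.array([p[i] if v is None else v for i,v in enumerate((x,y,z))]); a=np.degrees(np.arctan2(R[1,1],R[0,1]))
    print('t',o['t'],'pos',p,'yang',a,'open',o['opening'],'grip',o['grip_force'],'F',o['contact_force'],'q6',o['q'][5])
    print('shift',R.T@(t-p)); 
    if ang is not None:
        da=(ang-a+90)%180-90; print('turn',np.radians(-da),'or',np.radians(-da)-np.sign(-da)*np.pi)
E
python3 - <<'E'
from h import *
d=snap('wrist','w1'); cv2.imwrite('pics/w1b.png',cv2.resize(d['image'],(800,600),interpolation=cv2.INTER_CUBIC))
goal(.492,.4408); print(w2px(d,[.492,.4408,.016])/.7, -np.array(d['R']).T@d['t'],ctrl.finger_overhang)
E
```

```text
t 1.15 pos [0.4881 0.4402 0.2534] yang 66.17396655369707 open 0.08513758398897006 grip 0.0 F [-1.4145 -3.3712 -6.6278] q6 -0.533001969545167
shift [-0.0034  0.0021 -0.    ]
[393.4415 269.2273] [0.4261 0.472  0.337 ] 0.0726
```

View pics/w1b.png

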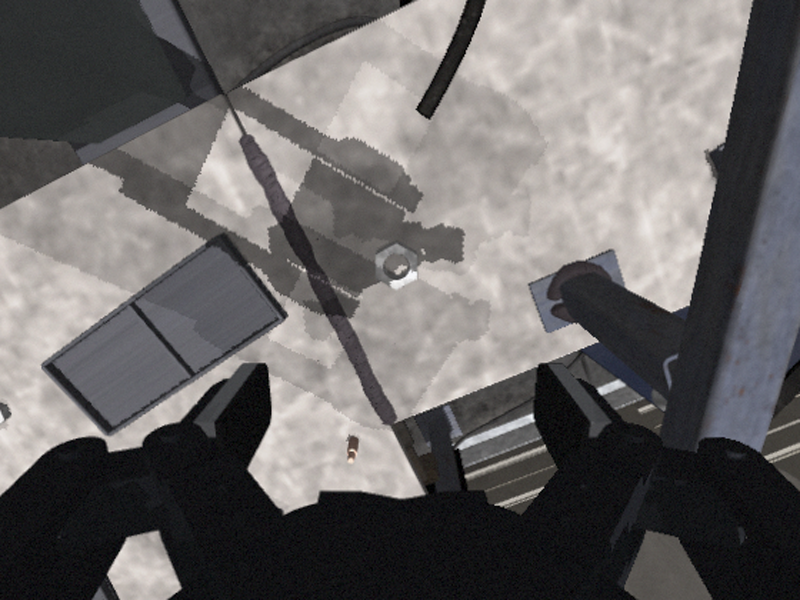

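```bash
python3 - <<'E'
from h import *
d=load('w1'); f8=lambda U,V:((U+.5)*.7-.5,(V+.5)*.7-.5)
for uv in((42,367),(222,237),(286,317),(110,433)): print(px2w(d,f8(*uv),.011))
print('nut',px2w(d,f8(396,263),.016)); p=[px2w(d,f8(134,303),.011),px2w(d,f8(193,375),.011)];print('div',p)
im=d['image'][155:215,245:310]; cv2.imwrite('pics/w1c.png',cv2.resize(im,(650,600),interpolation=cv2.INTER_CUBIC))
E
```

```text
[0.4511 0.1468 0.011 ]
[0.4195 0.3348 0.011 ]
[0.4937 0.3489 0.011 ]
[0.5249 0.1634 0.011 ]
nut [0.4883 0.4444 0.016 ]
div [array([0.436 , 0.2468, 0.011 ]), array([0.507, 0.257, 0.011])]
```

View pics/w1c.png

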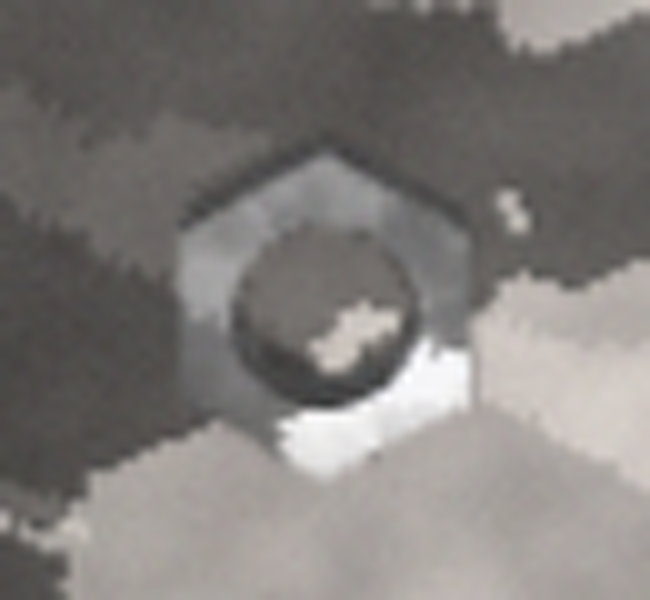

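{"method": "drive_tool", "body": {
  "rows": [
    [[-0.001,0.002,0.022],0],
    [[0,0,0.022],0],
    [[0,0,0.022],0],
    [[0,0,0.022],0],
    [[0,0,0.022],0],
    [[0,0,0.022],0],
    [[0,0,0.022],0],
    [[0,0,0.014],0],
    [[0,0,0.008],0],
    [[0,0,0],0]
  ]
}}

```text
t: 2.15
tool_pos: [0.4866, 0.4447, 0.0825]
tool_rot: [-0.643, -3.073, 0.003]
contact_force: [0.3, -0.2, 0.2]
opening: 0.0854
grip_force: 0.0
```

{"method": "drive_tool", "body": {
  "rows": [
    [[0,0,0],0],
    [[0,0,0],0],
    [[0,0,0],0],
    [[0,0,0],0],
    [[0,0,0],0],
    [[0,0,0],0],
    [[0,0,0],0],
    [[0,0,0],0]
  ],
  "jaw": 1,
  "grip_force": 40
}}

```text
t: 2.95
tool_pos: [0.4878, 0.4456, 0.0852]
tool_rot: [0.644, 3.074, 0.002]
contact_force: [-0.9, 0.3, 5.6]
opening: 0.0284
grip_force: 39.6
```

```bash
python3 - <<'E'
from h import *
# long tray fit: avg of top & wrist
c=np.array([[.4959,.3439],[.5262,.1584],[.4506,.1459],[.4182,.328],[.4511,.1468],[.4195,.3348],[.4937,.3489],[.5249,.1634]]).reshape(2,4,2).mean(1); print(c)
goal(ang=99.5); print(ctrl.finger_overhang)
E
```

```text
[[0.4727 0.244 ]
 [0.4723 0.2485]]
t 2.95 pos [0.4878 0.4456 0.0852] yang 66.34611704594786 open 0.02836341824990045 grip 39.61942672922305 F [-0.8773  0.2748  5.5684] q6 -0.5303640370708845
shift [0. 0. 0.]
turn -0.5786444173690337 or 2.5629482362207594
0.0726
```

{"method": "drive_tool", "body": {
  "rows": [
    [[0,0,-0.01],0],
    [[0,0,-0.02],0],
    [[0,0,-0.02],0],
    [[-0.005,-0.02,-0.01],0],
    [[-0.007,-0.026,0],0],
    [[-0.007,-0.026,0],0],
    [[-0.007,-0.026,0],0],
    [[-0.007,-0.026,0],0],
    [[-0.007,-0.025,0],0],
    [[0,0,0],0]
  ]
}}

```text
t: 3.95
tool_pos: [0.4631, 0.2903, 0.1432]
tool_rot: [-0.647, -3.073, 0.003]
contact_force: [0.7, 0.4, -1.0]
opening: 0.0285
grip_force: 39.6
```

{"method": "drive_tool", "body": {
  "rows": [
    [[0,0,0],-0.145],
    [[0,0,0],-0.145],
    [[0,0,0],-0.145],
    [[0,0,0],-0.145],
    [[0,0,0],0],
    [[0,0,0],0]
  ]
}}

```text
t: 4.55
tool_pos: [0.464, 0.293, 0.1439]
tool_rot: [0.258, -3.131, -0.0]
contact_force: [-0.8, -0.4, -0.8]
opening: 0.0286
grip_force: 39.6
```

```bash
python3 - <<'E'
from h import *
goal(.465,.2925,.0882,99.3)
d=snap('wrist','w2'); cv2.imwrite('pics/w2b.png',cv2.resize(d['image'],(800,600),interpolation=cv2.INTER_CUBIC))
E
```

```text
t 4.55 pos [0.464  0.293  0.1439] yang 99.42839970515821 open 0.028564046976827417 grip 39.64954168070108 F [-0.8356 -0.3915 -0.8412] q6 -1.3079154491532106
shift [-0.0009 -0.0006  0.0557]
turn 0.0022409976136008192 or -3.1393516559761925
```

View pics/w2b.png

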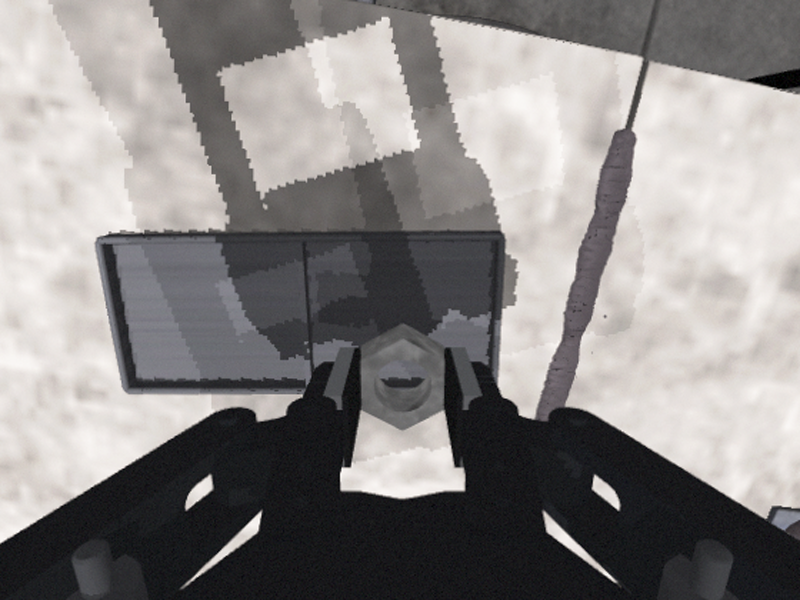

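{"method": "drive_tool", "body": {
  "rows": [
    [[0,0,0.015],0],
    [[0,0,0.015],0],
    [[0,0,0.013],0],
    [[0,0,0.006],0],
    [[0,0,0.004],0],
    [[0,0,0.002],0],
    [[0,0,0],0],
    [[0,0,0],0]
  ]
}}

```text
t: 5.4
tool_pos: [0.4645, 0.2928, 0.0895]
tool_rot: [-0.262, 3.13, 0.001]
contact_force: [0.2, 0.3, 0.1]
opening: 0.0286
grip_force: 39.7
```

{"method": "drive_tool", "body": {
  "rows": [
    [[0,0,0.001],0],
    [[0,0,0],0]
  ]
}}

```text
t: 5.6
tool_pos: [0.4643, 0.2927, 0.0883]
tool_rot: [-0.262, 3.13, 0.0]
contact_force: [-0.2, -0.1, -0.8]
opening: 0.029
grip_force: 39.7
```

{"method": "drive_tool", "body": {
  "rows": [
    [[0,0,0],0],
    [[0,0,0],0],
    [[0,0,0],0],
    [[0,0,0],0]
  ],
  "jaw": 0.5
}}

```text
t: 6.0
tool_pos: [0.4642, 0.2926, 0.0881]
tool_rot: [-0.262, 3.13, 0.0]
contact_force: [0.2, 0.4, -1.4]
opening: 0.0429
grip_force: 0.0
```

{"method": "drive_tool", "body": {
  "rows": [
    [[0,0,-0.01],0],
    [[0,0,-0.015],0],
    [[0,0,-0.03],0],
    [[0,0,-0.03],0],
    [[0,0,-0.03],0],
    [[0,0,-0.03],0],
    [[0,0,0],0]
  ]
}}

```text
t: 6.7
tool_pos: [0.4666, 0.2938, 0.2406]
tool_rot: [-0.262, 3.119, 0.006]
contact_force: [-0.2, 0.2, 0.9]
opening: 0.0424
grip_force: 0.0
```

```bash
python3 - <<'E'
from h import *
goal(.655,.229)
E
```

```text
t 6.7 pos [0.4666 0.2938 0.2406] yang 99.58549611200077 open 0.042368107535489814 grip 0.0 F [-0.1816  0.2298  0.9269] q6 -1.3111149475228447
shift [-0.1749 -0.0953  0.0017]
```

{"method": "drive_tool", "body": {
  "rows": [
    [[-0.019,-0.011,0],0],
    [[-0.019,-0.011,0],0],
    [[-0.019,-0.011,0],0],
    [[-0.019,-0.011,0],0],
    [[-0.019,-0.011,0],0],
    [[-0.019,-0.011,0],0],
    [[-0.018,-0.011,0],0],
    [[-0.018,-0.01,0],0],
    [[0,0,0],0],
    [[0,0,0],0]
  ],
  "jaw": 0
}}

```text
t: 7.7
tool_pos: [0.6263, 0.2317, 0.233]
tool_rot: [0.262, -3.13, -0.0]
contact_force: [0.1, 1.2, -0.2]
opening: 0.0852
grip_force: 0.0
```

```bash
python3 - <<'E'
from h import *
goal(.655,.229)
d=snap('wrist','w3'); cv2.imwrite('pics/w3b.png',cv2.resize(d['image'],(800,600),interpolation=cv2.INTER_CUBIC))
E
```

```text
t 7.7 pos [0.6263 0.2317 0.233 ] yang 99.55266653511185 open 0.08523661131209401 grip 0.0 F [ 0.0621  1.218  -0.1517] q6 -1.4946474430185608
shift [-0.0279 -0.0074 -0.    ]
```

View pics/w3b.png

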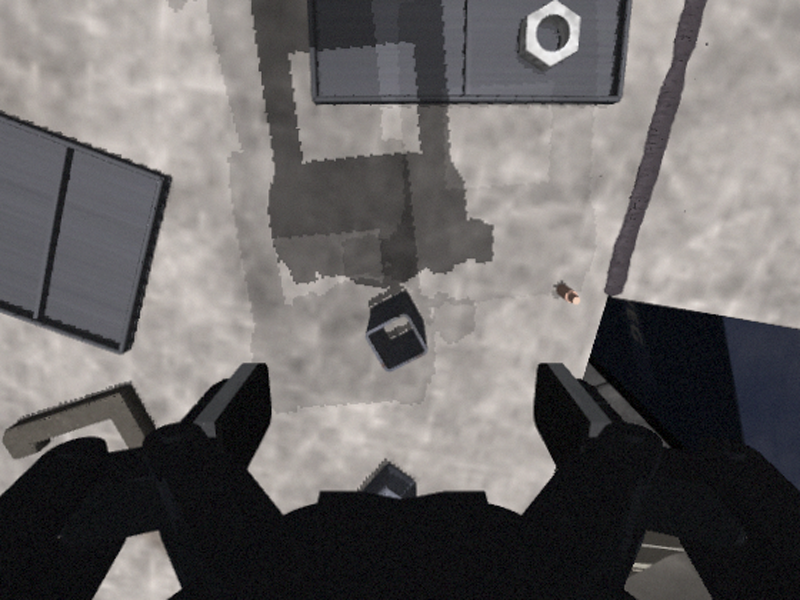

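```bash
python3 - <<'E'
from h import *
d=load('w3'); f8=lambda U,V:((U+.5)*.7-.5,(V+.5)*.7-.5)
c=np.array([px2w(d,f8(*u),.052)[:2] for u in((366,331),(409,313),(427,348),(387,371))]); print(c,c.mean(0))
for i in range(4):
    v=c[(i+1)%4]-c[i]; print(np.linalg.norm(v),np.degrees(np.arctan2(v[1],v[0])))
for i in (0,): goal(*c.mean(0),.09,np.degrees(np.arctan2(*(c[1]-c[0]+c[2]-c[3])[::-1])))
E
```

```text
[[0.6542 0.215 ]
 [0.6387 0.2386]
 [0.6589 0.2531]
 [0.678  0.2316]] [0.6574 0.2346]
0.028149458752511937 123.28855277933489
0.0248934084971418 35.79326483113091
0.02878443771240524 -48.521952843193596
0.028979510480903338 -145.23549787621351
t 7.75 pos [0.6259 0.232  0.2329] yang 99.58631451579707 open 0.08563754436268356 grip 0.0 F [-0.2428 -0.3289 -0.2966] q6 -1.4947007470821851
shift [-0.0317 -0.0027  0.1429]
turn -0.485947341321207 or 2.655645312268586
```

{"method": "drive_tool", "body": {
  "rows": [
    [[-0.011,-0.001,0],-0.117],
    [[-0.01,-0.003,0],-0.117],
    [[-0.01,-0.004,0.01],-0.117],
    [[0,0,0.02],-0.117],
    [[0,0,0.025],0],
    [[0,0,0.025],0],
    [[0,0,0.025],0],
    [[0,0,0.02],0],
    [[0,0,0],0],
    [[0,0,0],0]
  ]
}}

```text
t: 8.75
tool_pos: [0.658, 0.2332, 0.1081]
tool_rot: [0.982, -2.984, -0.0]
contact_force: [-0.5, -0.2, 0.9]
opening: 0.0855
grip_force: 0.0
```

```bash
python3 - <<'E'
from h import *
goal(.657,.2337,.089,126.4)
E
```

```text
t 8.75 pos [0.658  0.2332 0.1081] yang 126.43335495090768 open 0.08550378413026195 grip 0.0 F [-0.4768 -0.2085  0.9239] q6 -1.972623865333566
shift [0.0006 0.001  0.0191]
turn 0.0005821537151800685 or -3.141010499874613
```

{"method": "drive_tool", "body": {
  "rows": [
    [[0,0,0.01],0],
    [[0,0,0.009],0],
    [[0,0,0],0]
  ]
}}

```text
t: 9.05
tool_pos: [0.6579, 0.2326, 0.0876]
tool_rot: [0.981, -2.982, -0.0]
contact_force: [0.4, -0.6, 1.4]
opening: 0.0854
grip_force: 0.0
```

{"method": "drive_tool", "body": {
  "rows": [
    [[0,0,0],0],
    [[0,0,0],0],
    [[0,0,0],0],
    [[0,0,0],0],
    [[0,0,0],0],
    [[0,0,0],0],
    [[0,0,0],0],
    [[0,0,0],0]
  ],
  "jaw": 1
}}

```text
t: 9.85
tool_pos: [0.659, 0.2328, 0.0894]
tool_rot: [-0.981, 2.984, -0.0]
contact_force: [-0.4, 0.0, 3.1]
opening: 0.0294
grip_force: 41.2
```

{"method": "drive_tool", "body": {
  "rows": [
    [[0,0,-0.008],0],
    [[0,0,-0.015],0],
    [[0,0,-0.02],0],
    [[0,0,-0.02],0.14],
    [[0,0,0],0.14],
    [[0,0,0],0.14],
    [[0,0,0],0.14],
    [[0,0,0],0.14],
    [[0,0,0],0.127],
    [[0,0,0],0]
  ]
}}

```text
t: 10.85
tool_pos: [0.6588, 0.2329, 0.153]
tool_rot: [0.3, 3.126, 0.0]
contact_force: [0.4, -0.7, -1.3]
opening: 0.0302
grip_force: 41.0
```

```bash
python3 - <<'E'
from h import *
goal(.6443-.022,.0233+.0045,None,79)
E
```

```text
t 10.85 pos [0.6588 0.2329 0.153 ] yang 79.02767912426211 open 0.030178501065808997 grip 41.00506251677871 F [ 0.444  -0.7422 -1.28  ] q6 -1.1459819402302782
shift [-0.0032 -0.2083 -0.0001]
turn 0.000483091852442418 or -3.1411095617373506
```

{"method": "drive_tool", "body": {
  "rows": [
    [[0,-0.018,0],0],
    [[0,-0.026,0],0],
    [[0,-0.03,0],0],
    [[0,-0.03,0],0],
    [[-0.001,-0.03,0],0],
    [[-0.001,-0.03,0],0],
    [[-0.001,-0.026,0],0],
    [[0,-0.018,0],0],
    [[0,0,0],0],
    [[0,0,0],0]
  ]
}}

```text
t: 11.85
tool_pos: [0.622, 0.0278, 0.1522]
tool_rot: [0.301, 3.127, 0.001]
contact_force: [0.1, 0.2, -0.9]
opening: 0.0294
grip_force: 41.0
```

```bash
python3 - <<'E'
from h import *
goal(.6443-.022,.0233+.0045,.0925,79)
d=snap('wrist','w4'); cv2.imwrite('pics/w4b.png',cv2.resize(d['image'],(800,600),interpolation=cv2.INTER_CUBIC))
E
```

```text
t 11.85 pos [0.622  0.0278 0.1522] yang 79.00050239484436 open 0.02935466579976086 grip 41.00199457257986 F [ 0.1075  0.1889 -0.9348] q6 -1.4540012345939708
shift [-0.0003  0.0001  0.0597]
turn 8.768444179139817e-06 or -3.141583885145614
```

View pics/w4b.png

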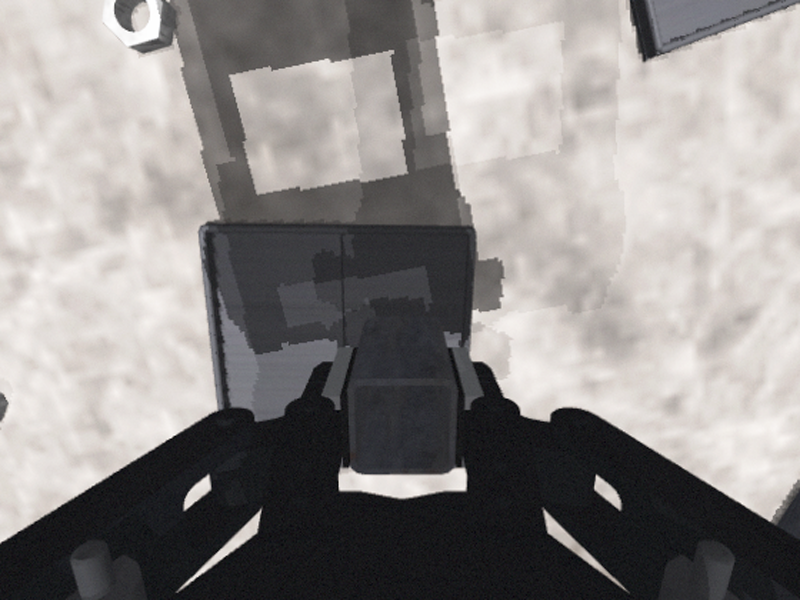

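{"method": "drive_tool", "body": {
  "rows": [
    [[0,0,0.012],0],
    [[0,0,0.015],0],
    [[0,0,0.013],0],
    [[0,0,0.009],0],
    [[0,0,0.005],0],
    [[0,0,0.003],0],
    [[0,0,0.002],0],
    [[0,0,0],0],
    [[0,0,0],0]
  ]
}}

```text
t: 12.8
tool_pos: [0.6224, 0.028, 0.0935]
tool_rot: [0.301, 3.126, 0.0]
contact_force: [-0.1, 0.2, -1.0]
opening: 0.0297
grip_force: 41.0
```

```bash
python3 - <<'E'
from h import *
goal(z=.0925)
E
```

```text
t 12.8 pos [0.6224 0.028  0.0935] yang 79.01018839355744 open 0.02970619596602342 grip 40.9943775460124 F [-0.1071  0.2207 -1.0032] q6 -1.453439026721121
shift [ 0.    -0.     0.001]
```

{"method": "drive_tool", "body": {
  "rows": [
    [[0,0,0.001],0],
    [[0,0,0],0]
  ]
}}

```text
t: 13.0
tool_pos: [0.6224, 0.028, 0.0925]
tool_rot: [0.301, 3.126, 0.0]
contact_force: [-0.2, 0.0, -0.7]
opening: 0.0294
grip_force: 41.2
```

{"method": "drive_tool", "body": {
  "rows": [
    [[0,0,0],0],
    [[0,0,0],0],
    [[0,0,0],0],
    [[0,0,0],0],
    [[0,0,0],0]
  ],
  "jaw": 0.4
}}

```text
t: 13.5
tool_pos: [0.622, 0.028, 0.0919]
tool_rot: [-0.301, -3.127, -0.0]
contact_force: [-0.1, 0.4, -0.3]
opening: 0.0512
grip_force: 0.0
```

{"method": "drive_tool", "body": {
  "rows": [
    [[0,0,-0.01],0],
    [[0,0,-0.02],0],
    [[0,0,-0.03],0],
    [[0,0,-0.03],0],
    [[0,0,-0.03],0],
    [[0,0,-0.03],0],
    [[0,0,0],0]
  ]
}}

```text
t: 14.2
tool_pos: [0.6246, 0.0279, 0.2491]
tool_rot: [0.3, 3.116, 0.0]
contact_force: [0.8, 0.0, 0.9]
opening: 0.0509
grip_force: 0.0
```

```bash
python3 - <<'E'
from h import *
goal(.605,-.217)
E
```

```text
t 14.2 pos [0.6246 0.0279 0.2491] yang 79.01626463788666 open 0.05092526043144149 grip 0.0 F [0.83   0.0498 0.9397] q6 -1.4534219525555345
shift [-0.0274 -0.2441 -0.    ]
```

{"method": "drive_tool", "body": {
  "rows": [
    [[-0.003,-0.025,0],0],
    [[-0.003,-0.028,0],0],
    [[-0.003,-0.028,0],0],
    [[-0.003,-0.028,0],0],
    [[-0.003,-0.028,0],0],
    [[-0.003,-0.028,0],0],
    [[-0.003,-0.028,0],0],
    [[-0.003,-0.028,0],0],
    [[-0.003,-0.023,0],0],
    [[0,0,0],0]
  ],
  "jaw": 0
}}

```text
t: 15.2
tool_pos: [0.6014, -0.2191, 0.2414]
tool_rot: [-0.306, -3.126, 0.001]
contact_force: [-0.9, 0.2, 0.1]
opening: 0.0855
grip_force: 0.0
```

{"method": "drive_tool", "body": {
  "rows": [
    [[0,0,0],0],
    [[0,0,0],0]
  ]
}}

```text
t: 15.4
tool_pos: [0.6019, -0.2157, 0.2416]
tool_rot: [-0.3, -3.127, -0.001]
contact_force: [-0.1, 0.7, -0.0]
opening: 0.0855
grip_force: 0.0
```

```bash
python3 - <<'E'
from h import *
goal(.631,-.217)
d=snap('wrist','w5'); cv2.imwrite('pics/w5b.png',cv2.resize(d['image'],(800,600),interpolation=cv2.INTER_CUBIC))
print(w2px(d,[.631,-.217,.08])/.7)
E
```

```text
t 15.4 pos [ 0.6019 -0.2157  0.2416] yang 79.05513049669551 open 0.08546889035043137 grip 0.0 F [-0.1303  0.703  -0.0047] q6 -1.8403606556990832
shift [-0.0288  0.0043 -0.    ]
[408.5124 349.8296]
```

View pics/w5b.png

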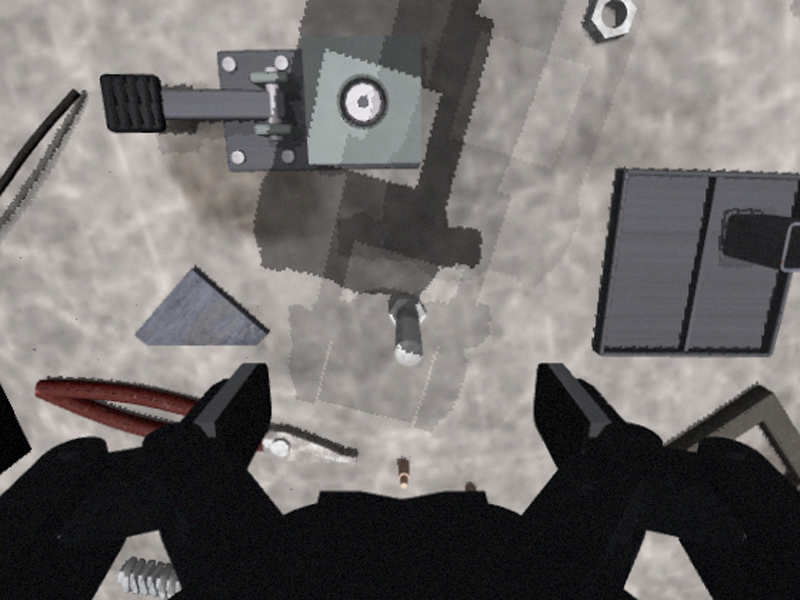

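```bash
python3 - <<'E'
from h import *
d=load('w5'); f8=lambda U,V:((U+.5)*.7-.5,(V+.5)*.7-.5)
for n,u,z in(('bolt',(408,355),.08),('pin',(362,102),.038),('pad',(133,102),.056)): print(n,px2w(d,f8(*u),z))
q=np.array([px2w(d,f8(*u),.011) for u in((617,168),(597,352),(770,355),(712,177),(686,351))]);print(q)
goal(*px2w(d,f8(408,355),.08)[:2],.115)
E
```

```text
bolt [ 0.6339 -0.218   0.08  ]
pin [ 0.4931 -0.2174  0.038 ]
pad [ 0.471  -0.3382  0.056 ]
[[ 0.5597 -0.0629  0.011 ]
 [ 0.6878 -0.086   0.011 ]
 [ 0.7163  0.0436  0.011 ]
 [ 0.5771  0.0002  0.011 ]
 [ 0.7001 -0.0203  0.011 ]]
t 15.45 pos [ 0.602  -0.2156  0.2417] yang 79.0771151519711 open 0.08532475828223023 grip 0.0 F [-0.2546  0.0528  0.5133] q6 -1.8404480107601222
shift [-0.0318  0.0036  0.1267]
```

{"method": "drive_tool", "body": {
  "rows": [
    [[-0.01,0.002,0],0],
    [[-0.01,0.002,0],0],
    [[-0.0105,0,0],0],
    [[0,0,0.022],0],
    [[0,0,0.022],0],
    [[0,0,0.022],0],
    [[0,0,0.022],0],
    [[0,0,0.022],0],
    [[0,0,0.022],0],
    [[0,0,0],0]
  ]
}}

```text
t: 16.45
tool_pos: [0.6312, -0.2174, 0.1056]
tool_rot: [-0.3, -3.12, -0.004]
contact_force: [-0.7, 0.5, -0.9]
opening: 0.0851
grip_force: 0.0
```

{"method": "drive_tool", "body": {
  "rows": [
    [[0,0,0],0],
    [[0,0,0],0],
    [[0,0,0],0],
    [[0,0,0],0],
    [[0,0,0],0],
    [[0,0,0],0],
    [[0,0,0],0],
    [[0,0,0],0],
    [[0,0,0],0],
    [[0,0,0],0]
  ],
  "jaw": 1
}}

```text
t: 17.45
tool_pos: [0.6332, -0.2187, 0.111]
tool_rot: [0.301, 3.126, -0.001]
contact_force: [-0.4, 0.5, 5.6]
opening: 0.0152
grip_force: 39.1
```

{"method": "drive_tool", "body": {
  "rows": [
    [[0,0,-0.008],0],
    [[0,0,-0.015],0],
    [[0,0,-0.02],0],
    [[0,0,-0.02],0],
    [[0,0,-0.017],0],
    [[0,0,0],0]
  ]
}}

```text
t: 18.05
tool_pos: [0.6342, -0.2192, 0.1941]
tool_rot: [0.3, 3.121, -0.004]
contact_force: [0.3, 0.3, -1.3]
opening: 0.0151
grip_force: 38.9
```

```bash
python3 - <<'E'
from h import *
y=np.array([np.cos(np.radians(79)),np.sin(np.radians(79))]);x=np.array([y[1],-y[0]])
p=np.array([.638,-.0085])-.032*y+.025*x; print(p)
goal(*p)
E
```

```text
[ 0.6564 -0.0447]
t 18.05 pos [ 0.6342 -0.2192  0.1941] yang 79.01068747827405 open 0.015128120873231237 grip 38.933104276657104 F [ 0.2708  0.2791 -1.3215] q6 -1.8226104501019247
shift [ 0.0115  0.1756 -0.0004]
```

{"method": "drive_tool", "body": {
  "rows": [
    [[0.001,0.015,0],0],
    [[0.0015,0.022,0],0],
    [[0.0015,0.026,0],0],
    [[0.0015,0.026,0],0],
    [[0.0015,0.026,0],0],
    [[0.0015,0.026,0],0],
    [[0.0015,0.02,0],0],
    [[0.0015,0.015,0],0],
    [[0,0,0],0],
    [[0,0,0],0]
  ]
}}

```text
t: 19.05
tool_pos: [0.6546, -0.0434, 0.1891]
tool_rot: [-0.3, -3.126, 0.001]
contact_force: [0.4, -0.5, -1.3]
opening: 0.0146
grip_force: 39.0
```

```bash
python3 - <<'E'
from h import *
goal(.6564,-.0447,.1145)
d=snap('wrist','w6'); cv2.imwrite('pics/w6b.png',cv2.resize(d['image'],(800,600),interpolation=cv2.INTER_CUBIC))
E
```

```text
t 19.05 pos [ 0.6546 -0.0434  0.1891] yang 79.04723204989146 open 0.014622262618939492 grip 39.03054714202881 F [ 0.3822 -0.4521 -1.3185] q6 -1.5588630501023248
shift [-0.0021 -0.0009  0.0746]
```

View pics/w6b.png

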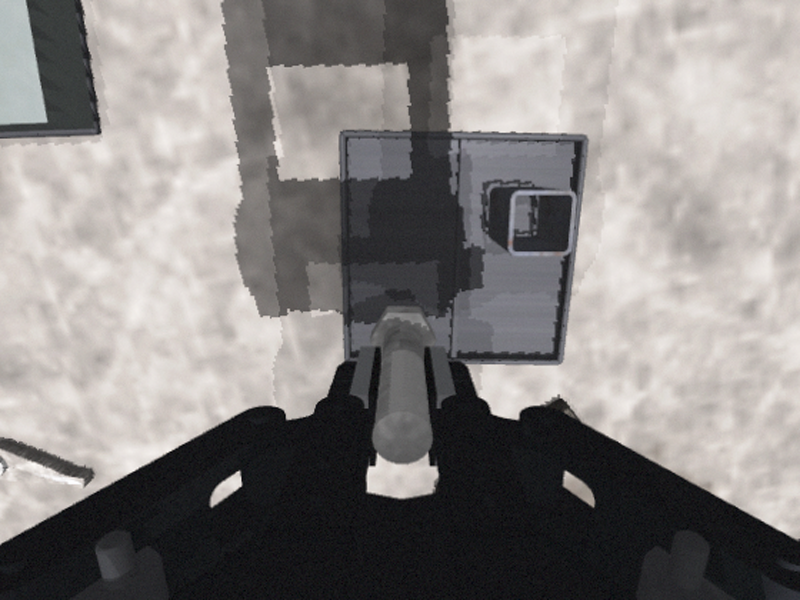

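{"method": "drive_tool", "body": {
  "rows": [
    [[-0.001,0,0.015],0],
    [[0,0,0.018],0],
    [[0,0,0.017],0],
    [[0,0,0.012],0],
    [[0,0,0.006],0],
    [[0,0,0.004],0],
    [[0,0,0.002],0],
    [[0,0,0],0],
    [[0,0,0],0]
  ]
}}

```text
t: 20.0
tool_pos: [0.6565, -0.0438, 0.1168]
tool_rot: [0.301, 3.126, -0.0]
contact_force: [0.0, -0.4, -2.4]
opening: 0.0147
grip_force: 39.0
```

{"method": "drive_tool", "body": {
  "rows": [
    [[0,0,0.001],0],
    [[0,0,0],0]
  ]
}}

```text
t: 20.2
tool_pos: [0.6561, -0.0438, 0.1153]
tool_rot: [0.301, 3.127, -0.0]
contact_force: [-0.4, -0.9, -1.0]
opening: 0.0147
grip_force: 39.0
```

{"method": "drive_tool", "body": {
  "rows": [
    [[0,0,0.0015],0],
    [[0,0,0],0],
    [[0,0,0],0]
  ]
}}

```text
t: 20.5
tool_pos: [0.6563, -0.0438, 0.114]
tool_rot: [0.301, 3.126, -0.0]
contact_force: [0.4, 0.0, 2.1]
opening: 0.0151
grip_force: 39.3
```

{"method": "drive_tool", "body": {
  "rows": [
    [[0,0,0],0],
    [[0,0,0],0],
    [[0,0,0],0],
    [[0,0,0],0],
    [[0,0,0],0],
    [[0,0,0],0]
  ],
  "jaw": 0.45
}}

```text
t: 21.1
tool_pos: [0.6559, -0.0437, 0.1134]
tool_rot: [-0.301, -3.127, -0.0]
contact_force: [0.6, 0.9, -1.1]
opening: 0.0473
grip_force: 0.0
```

{"method": "drive_tool", "body": {
  "rows": [
    [[0,0,-0.01],0],
    [[0,0,-0.02],0],
    [[0,0,-0.03],0],
    [[0,0,-0.03],0],
    [[0,0,-0.03],0],
    [[0,0,-0.02],0],
    [[0,0,0],0]
  ]
}}

```text
t: 21.8
tool_pos: [0.6578, -0.0441, 0.2591]
tool_rot: [0.3, 3.118, -0.001]
contact_force: [-0.2, 0.3, -0.3]
opening: 0.0468
grip_force: 0.0
```

```bash
python3 - <<'E'
from h import *
goal(.471,-.3385,ang=79)
E
```

```text
t 21.8 pos [ 0.6578 -0.0441  0.2591] yang 79.0140305217381 open 0.046817880410085985 grip 0.0 F [-0.2321  0.2638 -0.332 ] q6 -1.558718248616828
shift [ 0.1273 -0.3246 -0.0012]
turn 0.00024487880010260344 or -3.1413477747896903
```

```bash
python3 - <<'E'
from h import *
d=load('top0');s=load('side0'); f8=lambda U,V:((U+.5)*.7-.5,(V+.5)*.7-.5)
for u in((760,320),(700,330),(660,350),(625,385),(580,425)):
    print(u)
    for z in(0,.1,.2,.3,.4,.5): p=px2w(d,f8(*u),z); print('  ',z,p[:2],w2px(s,p)/.7)
E
```

```text
(760, 320)
   0 [ 0.5122 -0.6883] [485.2022 231.7871]
   0.1 [ 0.5054 -0.6335] [486.5574 199.7171]
   0.2 [ 0.4987 -0.5787] [487.9739 164.6688]
   0.3 [ 0.4919 -0.5238] [489.4443 126.3081]
   0.4 [ 0.4851 -0.469 ] [490.9546  84.2828]
   0.5 [ 0.4783 -0.4142] [492.4804  38.2428]
(700, 330)
   0 [ 0.4953 -0.5522] [484.3374 245.6431]
   0.1 [ 0.4898 -0.5075] [485.8417 210.8112]
   0.2 [ 0.4843 -0.4628] [487.4038 172.9089]
   0.3 [ 0.4787 -0.4181] [489.013  131.6366]
   0.4 [ 0.4732 -0.3733] [490.6511  86.6955]
   0.5 [ 0.4677 -0.3286] [492.2882  37.8152]
(660, 350)
   0 [ 0.4568 -0.4632] [495.0959 256.8002]
   0.1 [ 0.4542 -0.425 ] [496.3167 219.7531]
   0.2 [ 0.4515 -0.3869] [497.5452 179.5743]
   0.3 [ 0.4488 -0.3488] [498.7617 135.9963]
   0.4 [ 0.4462 -0.3107] [499.937   88.7675]
   0.5 [ 0.4435 -0.2726] [501.0282  37.6852]
(625, 385)
   0 [ 0.3881 -0.3855] [520.9219 268.8747]
   0.1 [ 0.3905 -0.3531] [521.2753 229.4624]
   0.2 [ 0.3929 -0.3208] [521.5196 186.8635]
   0.3 [ 0.3954 -0.2884] [521.6181 140.8487]
   0.4 [ 0.3978 -0.2561] [521.5222  91.2206]
   0.5 [ 0.4002 -0.2238] [521.1672  37.8522]
(580, 425)
   0 [ 0.3109 -0.2889] [553.0684 285.4643]
   0.1 [ 0.319  -0.2637] [552.2387 242.7664]
   0.2 [ 0.3272 -0.2386] [551.1425 196.821 ]
   0.3 [ 0.3354 -0.2134] [549.7234 147.4575]
   0.4 [ 0.3435 -0.1882] [547.9117  94.5604]
   0.5 [ 0.3517 -0.163 ] [545.6206  38.112 ]
```

```bash
python3 - <<'E'
from h import *
s=load('side0')['image'][50:260,300:450]; cv2.imwrite('pics/s1.png',cv2.resize(s,(428,600),interpolation=cv2.INTER_CUBIC))
E
```

```text
(no output)
```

View pics/s1.png

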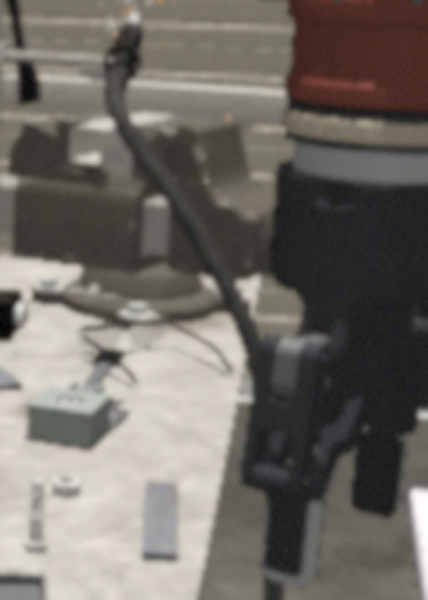

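```bash
python3 - <<'E'
from h import *
d=load('top0');s=load('side0')
g=cv2.cvtColor(d['image'],cv2.COLOR_BGR2GRAY); sg=cv2.cvtColor(s['image'],cv2.COLOR_BGR2GRAY)
# side centreline: per row find dark run near expected
exp=np.array([(488.6,121),(503.6,156),(528.6,196),(548.6,231)])*.7
side=[]
for v in range(78,168,3):
    u0=np.interp(v,exp[:,1],exp[:,0]); us=np.arange(int(u0-14),int(u0+15)); us2=[u for u in us if sg[v,u]<62]
    side.append((v,round(np.mean(us2),1) if us2 else None,len(us2)))
print(side)
top=[]
for u in range(395,535,8):
    r=[v for v in range(215,315) if g[v,u]<45]; top.append((u,r[0] if r else None,r[-1] if r else None,len(r)))
print(top)
E
```

```text
[(78, np.float64(343.0), 1), (81, None, 0), (84, None, 0), (87, None, 0), (90, None, 0), (93, None, 0), (96, np.float64(343.0), 1), (99, np.float64(354.7), 10), (102, np.float64(356.0), 12), (105, np.float64(356.5), 12), (108, np.float64(357.7), 13), (111, np.float64(357.8), 13), (114, np.float64(358.0), 11), (117, np.float64(362.8), 12), (120, np.float64(367.1), 9), (123, np.float64(365.2), 14), (126, np.float64(368.5), 14), (129, np.float64(369.4), 15), (132, np.float64(369.8), 19), (135, np.float64(370.7), 20), (138, np.float64(371.5), 21), (141, np.float64(370.9), 23), (144, np.float64(375.8), 21), (147, np.float64(377.0), 3), (150, np.float64(378.5), 2), (153, np.float64(379.5), 4), (156, np.float64(380.0), 5), (159, np.float64(383.0), 3), (162, np.float64(385.0), 3), (165, np.float64(386.0), 3)]
[(395, 297, 305, 9), (403, 290, 299, 9), (411, 282, 292, 11), (419, 274, 282, 6), (427, 266, 274, 4), (435, 258, 266, 4), (443, 249, 250, 2), (451, 241, 244, 4), (459, 236, 244, 4), (467, 232, 239, 2), (475, 228, 280, 2), (483, 225, 275, 4), (491, 223, 231, 5), (499, 229, 229, 1), (507, 226, 254, 5), (515, 222, 228, 7), (523, 218, 228, 11), (531, 217, 227, 11)]
```

```bash
python3 - <<'E'
from h import *
from scipy.optimize import brentq
d=load('top0');s=load('side0')
S=np.array([(113,70),(119,100),(140,150),(178,200),(207,250),(232,300),(253,340)])/2.857+[300,50]
for uv in[(395,301),(403,294.5),(411,287),(419,279),(427,271),(435,263),(443,255),(451,247),(459,240.5),(467,235.5),(475,232),(483,229.5),(491,227)]:
    f=lambda z:(lambda q:q[0]-np.interp(q[1],S[:,1],S[:,0]))(w2px(s,px2w(d,uv,z)))
    try:print(uv,px2w(d,uv,brentq(f,.03,.42)))
    except Exception as e: print(uv,f(.03),f(.42))
E
```

```text
(395, 301) 1.005882498680819 45.7452918872774
(403, 294.5) [ 0.3295 -0.2478  0.1348]
(411, 287) [ 0.35   -0.2615  0.1654]
(419, 279) [ 0.3708 -0.2742  0.1969]
(427, 271) [ 0.3904 -0.2875  0.2229]
(435, 263) [ 0.4093 -0.3013  0.2448]
(443, 255) [ 0.4275 -0.3159  0.2624]
(451, 247) [ 0.4452 -0.3302  0.2796]
(459, 240.5) [ 0.4588 -0.3415  0.3031]
(467, 235.5) [ 0.4689 -0.3548  0.3192]
(475, 232) [ 0.4757 -0.3704  0.328 ]
(483, 229.5) [ 0.4802 -0.3858  0.3367]
(491, 227) [ 0.4847 -0.4011  0.3452]
```

{"method": "drive_tool", "body": {
  "rows": [
    [[0,0,0],0.15],
    [[0,0,0],0.15],
    [[0,0,0],0.15],
    [[0,0,0],0.15],
    [[0,0,0],0.15],
    [[0,0,0],0.018],
    [[0,0,0],0]
  ],
  "jaw": 0
}}

```text
t: 22.5
tool_pos: [0.6556, -0.0437, 0.2523]
tool_rot: [-1.446, -2.787, 0.001]
contact_force: [-0.1, -0.1, 0.0]
opening: 0.0851
grip_force: 0.0
```

```bash
python3 - <<'E'
from h import *
goal(.524,-.308,.23,35)
E
```

```text
t 22.5 pos [ 0.6556 -0.0437  0.2523] yang 35.15235152854069 open 0.08514025532222357 grip 0.0 F [-0.0538 -0.0868  0.0184] q6 -0.7932583932590467
shift [-0.1404 -0.2597  0.0225]
turn 0.0026590357934811793 or -3.138933617796312
```

{"method": "drive_tool", "body": {
  "rows": [
    [[-0.015,-0.028,0],0],
    [[-0.016,-0.029,0],0],
    [[-0.016,-0.029,0.003],0],
    [[-0.016,-0.029,0.004],0],
    [[-0.016,-0.029,0.004],0],
    [[-0.016,-0.029,0.004],0],
    [[-0.016,-0.029,0.004],0],
    [[-0.015,-0.029,0.003],0],
    [[-0.014,-0.026,0],0],
    [[0,0,0],0]
  ]
}}

```text
t: 23.5
tool_pos: [0.5242, -0.3085, 0.2309]
tool_rot: [-1.452, -2.785, 0.001]
contact_force: [-0.2, -0.1, 0.6]
opening: 0.0856
grip_force: 0.0
```

```bash
python3 - <<'E'
from h import *
goal(.521,-.311,.13,35)
d=snap('wrist','w7'); cv2.imwrite('pics/w7b.png',cv2.resize(d['image'],(800,600),interpolation=cv2.INTER_CUBIC))
goal(.521,-.311,.13,35)
E
```

```text
t 23.5 pos [ 0.5242 -0.3085  0.2309] yang 34.91258688280003 open 0.08562170187316205 grip 0.0 F [-0.1567 -0.0569  0.6315] q6 -1.263019929244418
shift [-0.0003 -0.0039  0.1009]
turn -0.0015256467045712003 or 3.140067006885222
t 23.55 pos [ 0.525  -0.3071  0.2311] yang 34.959327844735085 open 0.08547165348872157 grip 0.0 F [ 1.1948 -0.0388 -0.1445] q6 -1.2618406540986347
shift [-0.001  -0.0055  0.1011]
turn -0.0007098630232551049 or 3.140882790566538
```

View pics/w7b.png

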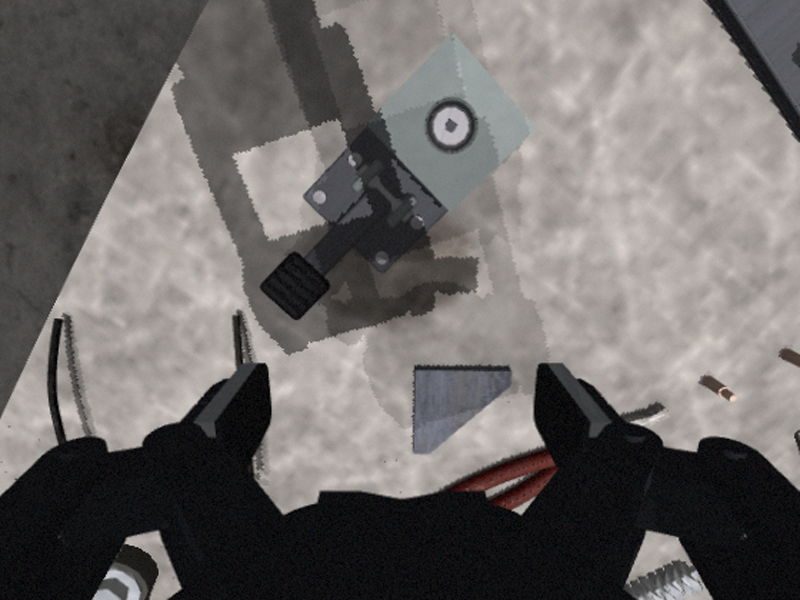

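```bash
python3 - <<'E'
from h import *
d=load('w7'); f8=lambda U,V:((U+.5)*.7-.5,(V+.5)*.7-.5)
print('pad',px2w(d,f8(295,285),.056),'pin',px2w(d,f8(452,126),.038))
for z in (.06,.0726): print('tip L',px2w(d,f8(258,366),.231-z),'R',px2w(d,f8(547,366),.231-z))
E
```

```text
pad [ 0.4708 -0.3388  0.056 ] pin [ 0.494  -0.2166  0.038 ]
tip L [ 0.4816 -0.328   0.171 ] R [ 0.5573 -0.2752  0.171 ]
tip L [ 0.4812 -0.3353  0.1584] R [ 0.5643 -0.2774  0.1584]
```

{"method": "drive_tool", "body": {
  "rows": [
    [[-0.001,-0.005,0],0],
    [[0,0,0.015],0],
    [[0,0,0.02],0],
    [[0,0,0.02],0],
    [[0,0,0.02],0],
    [[0,0,0.015],0],
    [[0,0,0.01],0],
    [[0,0,0],0]
  ]
}}

```text
t: 24.35
tool_pos: [0.5216, -0.3085, 0.1292]
tool_rot: [-1.448, -2.784, -0.001]
contact_force: [0.2, 0.7, -0.0]
opening: 0.0859
grip_force: 0.0
```

{"method": "drive_tool", "body": {
  "rows": [
    [[0,0,0.005],0],
    [[0,0,0.005],0],
    [[0,0,0.005],0],
    [[0,0,0],0]
  ]
}}

```text
t: 24.75
tool_pos: [0.522, -0.3094, 0.1159]
tool_rot: [-1.45, -2.786, -0.0]
contact_force: [-0.2, -0.3, -0.2]
opening: 0.085
grip_force: 0.0
```

{"method": "drive_tool", "body": {
  "rows": [
    [[0,0,0.004],0],
    [[0,0,0.004],0],
    [[0,0,0.004],0],
    [[0,0,0],0]
  ]
}}

```text
t: 25.15
tool_pos: [0.5229, -0.3107, 0.1055]
tool_rot: [1.449, 2.784, -0.003]
contact_force: [-0.6, -1.1, 3.1]
opening: 0.0852
grip_force: 1.3
```

{"method": "drive_tool", "body": {
  "rows": [
    [[0,0,0.004],0],
    [[0,0,0.004],0],
    [[0,0,0.004],0],
    [[0,0,0],0]
  ]
}}

```text
t: 25.55
tool_pos: [0.5228, -0.3108, 0.0935]
tool_rot: [1.449, 2.784, -0.003]
contact_force: [-0.4, -2.5, 4.6]
opening: 0.0854
grip_force: 2.0
```

{"method": "drive_tool", "body": {
  "rows": [
    [[0,0,0.003],0],
    [[0,0,0.003],0],
    [[0,0,0],0],
    [[0,0,0],0]
  ]
}}

```text
t: 25.95
tool_pos: [0.5232, -0.3109, 0.0907]
tool_rot: [1.45, 2.785, -0.003]
contact_force: [-5.1, 1.5, 20.4]
opening: 0.0854
grip_force: 10.4
```

{"method": "drive_tool", "body": {
  "rows": [
    [[0,0,0.001],0],
    [[0,0,0],0],
    [[0,0,0],0],
    [[0,0,0],0]
  ]
}}

```text
t: 26.35
tool_pos: [0.5233, -0.311, 0.0905]
tool_rot: [1.45, 2.786, -0.004]
contact_force: [-8.3, 2.9, 25.4]
opening: 0.0854
grip_force: 12.6
```

{"method": "drive_tool", "body": {
  "rows": [
    [[0,0,-0.005],0],
    [[0,0,-0.015],0],
    [[0,0,-0.03],0],
    [[0,0,-0.03],0],
    [[0,0,-0.03],0],
    [[0,0,0],0]
  ]
}}

```text
t: 26.95
tool_pos: [0.5243, -0.3105, 0.201]
tool_rot: [1.446, 2.779, -0.001]
contact_force: [0.4, 0.0, 0.4]
opening: 0.0854
grip_force: 0.0
```

```bash
python3 - <<'E'
from h import *
d=snap('wrist','w8'); goal(.4937,-.2172,None,79)
C=-np.array(d['R']).T@d['t']
g=cv2.cvtColor(d['image'],cv2.COLOR_BGR2GRAY)
# pin top: bright circle near projection
for z in(.038,.058): print(z,w2px(d,[.4937,-.217,z]), w2px(d,[.4937+.012,-.217,z])-w2px(d,[.4937,-.217,z]))
u,v=w2px(d,[.4937,-.217,.05]).astype(int)
c=g[v-45:v+45,u-45:u+45]; h=cv2.HoughCircles(cv2.medianBlur(c,3),cv2.HOUGH_GRADIENT,1,8,param1=90,param2=14,minRadius=8,maxRadius=26); print(h+np.array([u-45,v-45,0]) if h is not None else None)
print('pad w/z', [w2px(d,[.471,-.3385,z]) for z in(.03,.056)])
E
```

```text
t 27.0 pos [ 0.5233 -0.3099  0.1983] yang 35.013252618577525 open 0.08558135835802932 grip 0.0 F [-0.8371  0.4512 -0.4547] q6 -1.268548882931678
shift [ 0.0929  0.0289 -0.0003]
turn -0.7677135690488163 or 2.373879084540977
0.038 [321.136   79.6937] [13.5781 10.4001]
0.058 [325.1365  76.1026] [14.8422 11.4334]
[[[326.5  75.5  17.2]
  [320.5  81.5  19.9]
  [317.5  73.5  11.8]]]
pad w/z [array([205.6576, 196.7012]), array([197.3805, 205.6547])]
```

{"method": "drive_tool", "body": {
  "rows": [
    [[0.018,0.006,0],0],
    [[0.025,0.008,0],0],
    [[0.025,0.008,0],0],
    [[0.018,0.006,0],0],
    [[0.006,0.001,0],0],
    [[0,0,0.015],0],
    [[0,0,0.02],0],
    [[0,0,0.015],0],
    [[0,0,0],0],
    [[0,0,0],0]
  ]
}}

```text
t: 28.0
tool_pos: [0.493, -0.2178, 0.1445]
tool_rot: [-1.45, -2.785, -0.0]
contact_force: [-0.1, 0.5, 0.3]
opening: 0.0856
grip_force: 0.0
```

```bash
python3 - <<'E'
from h import *
d=snap('wrist','w9'); goal(.4937,-.2172,.114,35)
g=cv2.cvtColor(d['image'],cv2.COLOR_BGR2GRAY)
u,v=w2px(d,[.4937,-.217,.058]).astype(int); print(u,v, w2px(d,[.4937+.012,-.217,.058]))
c=g[v-50:v+50,u-50:u+50]; h=cv2.HoughCircles(cv2.medianBlur(c,3),cv2.HOUGH_GRADIENT,1,10,param1=90,param2=16,minRadius=12,maxRadius=40)
if h is not None:
    for a in h[0][:4]: q=(a[0]+u-50,a[1]+v-50); print(q,a[2],px2w(d,q,.058))
E
```

```text
t 28.05 pos [ 0.4935 -0.2181  0.1455] yang 34.982872759911075 open 0.08537001249087404 grip 0.0 F [-0.4469 -0.5184  0.2987] q6 -1.1646301550410023
shift [0.0006 0.0007 0.0315]
turn -0.000298926731331309 or 3.141293726858462
283 249 [301.2745 260.9344]
(np.float64(281.5), np.float64(242.5)) 29.2 [ 0.4905 -0.2143  0.058 ]
```

{"method": "drive_tool", "body": {
  "rows": [
    [[0.001,0,0.01],0],
    [[0,0,0.01],0],
    [[0,0,0.008],0],
    [[0,0,0.003],0],
    [[0,0,0],0],
    [[0,0,0],0]
  ]
}}

```text
t: 28.65
tool_pos: [0.4927, -0.2168, 0.1145]
tool_rot: [1.45, 2.787, -0.0]
contact_force: [0.7, -0.2, 1.0]
opening: 0.0853
grip_force: 0.0
```

{"method": "drive_tool", "body": {
  "rows": [
    [[0,0,0],0],
    [[0,0,0],0],
    [[0,0,0],0],
    [[0,0,0],0],
    [[0,0,0],0],
    [[0,0,0],0],
    [[0,0,0],0],
    [[0,0,0],0],
    [[0,0,0],0]
  ],
  "jaw": 1
}}

```text
t: 29.55
tool_pos: [0.4928, -0.2168, 0.1147]
tool_rot: [1.45, 2.786, 0.0]
contact_force: [-0.5, 0.3, 2.9]
opening: 0.0221
grip_force: 39.2
```

Gripped (about 24 mm). Lift.

{"method": "drive_tool", "body": {
  "rows": [
    [[0,0,-0.005],0],
    [[0,0,-0.01],0],
    [[0,0,-0.015],0],
    [[0,0,-0.02],0],
    [[0,0,-0.02],0],
    [[0,0,0],0]
  ]
}}

```text
t: 30.15
tool_pos: [0.4946, -0.2179, 0.1892]
tool_rot: [1.447, 2.78, -0.001]
contact_force: [0.8, -0.7, -0.5]
opening: 0.0225
grip_force: 39.3
```

```bash
python3 - <<'E'
from h import *
goal(.4801,.1996)
E
```

```text
t 30.15 pos [ 0.4946 -0.2179  0.1892] yang 35.01083248034988 open 0.022489136611237318 grip 39.26099855918437 F [ 0.8184 -0.6622 -0.5104] q6 -1.1637978199312573
shift [ 0.3503  0.2277 -0.0019]
```

{"method": "drive_tool", "body": {
  "rows": [
    [[0.012,0.008,-0.01],0],
    [[0.022,0.014,0],0],
    [[0.029,0.019,0],0],
    [[0.029,0.019,0],0],
    [[0.029,0.019,0],0],
    [[0.029,0.019,0],0],
    [[0.029,0.019,0],0],
    [[0.029,0.019,0],0],
    [[0.029,0.019,0],0],
    [[0.029,0.019,0],0]
  ]
}}

```text
t: 31.15
tool_pos: [0.4813, 0.103, 0.1938]
tool_rot: [-1.449, -2.786, 0.001]
contact_force: [0.0, 0.1, -0.4]
opening: 0.0218
grip_force: 39.3
```

{"method": "drive_tool", "body": {
  "rows": [
    [[0.029,0.019,0],0],
    [[0.025,0.016,0],0],
    [[0.018,0.012,0],0],
    [[0.012,0.007,0],0],
    [[0,0,0],0],
    [[0,0,0],0]
  ]
}}

```text
t: 31.75
tool_pos: [0.4782, 0.2005, 0.1941]
tool_rot: [-1.45, -2.787, 0.002]
contact_force: [0.5, 0.4, -0.6]
opening: 0.0221
grip_force: 39.3
```

```bash
python3 - <<'E'
from h import *
goal(.4801,.1996,.09)
E
```

```text
t 31.75 pos [0.4782 0.2005 0.1941] yang 35.03061876544854 open 0.022130413375802443 grip 39.30636010598391 F [ 0.5156  0.4105 -0.6196] q6 -0.3576568494221205
shift [-0.0018  0.0012  0.1041]
```

{"method": "drive_tool", "body": {
  "rows": [
    [[0,0,0.015],0],
    [[0,0,0.02],0],
    [[0,0,0.02],0],
    [[0,0,0.02],0],
    [[0,0,0.015],0],
    [[0,0,0.008],0],
    [[0,0,0.004],0],
    [[0,0,0],0],
    [[0,0,0],0]
  ]
}}

```text
t: 32.65
tool_pos: [0.4793, 0.2008, 0.0933]
tool_rot: [1.45, 2.786, 0.002]
contact_force: [-0.8, 0.0, -1.0]
opening: 0.0222
grip_force: 39.3
```

{"method": "drive_tool", "body": {
  "rows": [
    [[0,0,0.001],0],
    [[0,0,0.001],0],
    [[0,0,0],0]
  ]
}}

```text
t: 32.95
tool_pos: [0.4787, 0.2008, 0.0907]
tool_rot: [1.45, 2.787, 0.0]
contact_force: [-0.0, 0.2, -1.2]
opening: 0.0218
grip_force: 39.3
```

{"method": "drive_tool", "body": {
  "rows": [
    [[0,0,0.001],0],
    [[0,0,0.001],0],
    [[0,0,0],0]
  ]
}}

```text
t: 33.25
tool_pos: [0.479, 0.2009, 0.0898]
tool_rot: [-1.45, -2.787, 0.0]
contact_force: [-3.9, -1.3, 7.0]
opening: 0.0221
grip_force: 40.2
```

Touched the floor; release and retreat.

{"method": "drive_tool", "body": {
  "rows": [
    [[0,0,-0.0005],0],
    [[0,0,0],0],
    [[0,0,0],0],
    [[0,0,0],0],
    [[0,0,0],0],
    [[0,0,0],0],
    [[0,0,0],0]
  ],
  "jaw": 0.4
}}

```text
t: 33.95
tool_pos: [0.4786, 0.2007, 0.0889]
tool_rot: [-1.45, -2.787, 0.0]
contact_force: [0.6, 0.2, 0.2]
opening: 0.0513
grip_force: 0.0
```

{"method": "drive_tool", "body": {
  "rows": [
    [[0,0,-0.01],0],
    [[0,0,-0.02],0],
    [[0,0,-0.03],0],
    [[0,0,-0.04],0],
    [[0,0,-0.04],0],
    [[0.02,0,-0.04],0],
    [[0.03,0,-0.02],0],
    [[0.04,0,0],0],
    [[0.04,0,0],0],
    [[0,0,0],0]
  ]
}}

```text
t: 34.95
tool_pos: [0.4018, 0.3099, 0.2902]
tool_rot: [-1.443, -2.79, -0.003]
contact_force: [-0.4, -0.6, -0.2]
opening: 0.0512
grip_force: 0.0
```

```bash
python3 - <<'E'
from h import *
goal()
d=snap('top','top9')
g0=cv2.cvtColor(load('top0')['image'],cv2.COLOR_BGR2GRAY);g=cv2.cvtColor(d['image'],cv2.COLOR_BGR2GRAY)
def bl(x,y,z,r=9,thr=150):
    u,v=w2px(d,[x,y,z]); u0,v0=int(u)-r,int(v)-r; c=g[v0:v0+2*r+1,u0:u0+2*r+1]; m=np.argwhere(c>thr)
    return (u,v),len(m),(px2w(d,(m[:,1].mean()+u0,m[:,0].mean()+v0),z) if len(m) else None)
for n,a in dict(nut=(.465,.2925,.019),pin=(.479,.201,.033),bolt=(.656,-.044,.083),tube=(.622,.028,.055)).items(): print(n,bl(*a),bl(*a,thr=120)[1:])
for n,a in dict(sb=(.4715,.072,.03),sn=(.468,-.058,.013)).items():
    u,v=w2px(d,a).astype(int); s=(slice(v-12,v+13),slice(u-12,u+13)); print(n,'absdiff vs start',np.abs(g[s].astype(int)-g0[s]).mean())
E
```

```text
t 34.95 pos [0.4018 0.3099 0.2902] yang 35.304094307402714 open 0.051177051333077275 grip 0.0 F [-0.3865 -0.5609 -0.2384] q6 -0.10674716488184938
shift [0. 0. 0.]
nut ((np.float64(201.96840558802663), np.float64(248.8763388656072)), 71, array([0.4691, 0.2937, 0.019 ])) (88, array([0.4694, 0.2945, 0.019 ]))
pin ((np.float64(233.1929185155272), np.float64(243.05194924098132)), 45, array([0.4806, 0.2008, 0.033 ])) (59, array([0.4792, 0.1973, 0.033 ]))
bolt ((np.float64(319.28709492931097), np.float64(175.5896541535131)), 60, array([ 0.6568, -0.043 ,  0.083 ])) (94, array([ 0.6547, -0.0426,  0.083 ]))
tube ((np.float64(293.29504899186645), np.float64(190.0534729855415)), 0, None) (43, array([0.6208, 0.0352, 0.055 ]))
sb absdiff vs start 8.0768
sn absdiff vs start 7.88
```

```bash
python3 - <<'E'
from h import *
d=snap('side','side9'); g=cv2.cvtColor(d['image'],cv2.COLOR_BGR2GRAY); g0=cv2.cvtColor(load('side0')['image'],cv2.COLOR_BGR2GRAY)
def cyl(x,y,z0,z1,r):
    P=np.array([w2px(d,[x+r*np.cos(a),y+r*np.sin(a),z]) for z in(z0,z1) for a in np.linspace(0,6.28,24)]); return P.min(0),P.max(0)
for n,a in dict(pin=(.4795,.2008,.003,.033,.012),bolt=(.656,-.0438,.013,.083,.008),sbolt=(.4715,.072,.0,.063,.008)).items():
    lo,hi=cyl(*a); u0,v0=(lo-8).astype(int);u1,v1=(hi+8).astype(int)
    m=np.argwhere((np.abs(g.astype(int)-g0)>30)[v0:v1,u0:u1]); print(n,lo,hi,'changed bbox',(m.min(0)[::-1]+[u0,v0],m.max(0)[::-1]+[u0,v0],len(m)) if len(m) else None)
    if n=='pin': print(g[v0:v1:2,u0:u1:2])
E
```

```text
pin [291.9277 248.0871] [303.2432 265.3726] changed bbox (array([289, 250]), array([303, 272]), 113)
[[211 216 220 225 220 215 211 210 214 219 223 224 211 192]
 [208 214 223 224 220 215 209 206 209 216 217 219 214 170]
 [204 213 219 217 211 209 206 204 206 212 214 217 217 209]
 [200 207 212 209 210 209 211 213 213 213 216 219 216 214]
 [195 200 204 202 202 205 210 211 211 210 206 206 210 212]
 [129 138 147 148 152 191 211 189 202 208 169 162 172 180]
 [ 78  77  77  75  87 154 184 178 178 168 105  75  85  89]
 [120 126 124 121 114 116 125 131 122 107  97  99  99 100]
 [135 137 136 136 131 112 113 111 104  99 121 134 133 134]
 [135 136 135 134 128 111 112 109 101  98 121 136 135 135]
 [135 136 134 135 128 108 108 108 101  98 124 135 133 134]
 [134 135 134 131 120 106 106 105 100  95 105 129 124 126]
 [123 122 122 121 119 109 102  96  93  94 103 118 118 119]
 [118 119 119 118 118 116 112 109 108 114 121 119 119 121]
 [117 116 118 116 117 118 117 120 120 121 125 125 131 132]
 [ 93  90  94  97  96 103 103 102 105 106 111 117 121 126]
 [ 80  80  87 116 116 118 120 100  80  74  74  76  80  82]]
bolt [250.3763 187.1287] [256.6246 213.7069] changed bbox (array([250, 187]), array([263, 220]), 246)
sbolt [309.0197 215.783 ] [316.4902 242.6458] changed bbox None
```

```bash
python3 -c "
from station import ctrl
print(ctrl.finish_job())"
```

```text
the job is handed in; nothing more can be done
None
```

The job is handed in at about 35 s of the 128 s allowed, but `finish_job` returned no verdict. My last images show the large bolt and tube upright in separate compartments of the square tray and the large nut and pin in separate compartments of the long tray. The lever was pressed to its stop before the pin came out, and the small bolt and nut were left in place.

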